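# Open the carton and draw the camera monopod to its second stop

### The arm

A 7-joint arm with a two-finger parallel gripper is mounted at the origin on the work surface. World frame = base frame: x ahead of the robot, y to its left, z up, the work surface at z = 0. Lengths are in m, angles in rad, forces in N, time in s.
With the tool pointing down it reaches from about 0.425 to 0.875 m from the base axis. Payload 4.7 kg.
Tool frame: the origin (TCP) lies at the very end of the fingers, on their centre line; the grasp point (between the pads) lies behind it (ctrl.tcp_to_grasp is the z of the grasp point in the tool frame, in m); z points along the fingers, y is the line along which they close (so a half turn about z gives the same grasp; the last joint's range is limited). The gripper opens to 87 mm and grips with 3 to 60 N. Pads are 19 mm wide; open, the fingers measure 117 mm over their backs; the gripper's body (75 mm by 190 mm) begins 51 mm behind the grasp point.
Start: joints at [1.228, 0.321, -0.07, 1.45, 0.023, 1.371, -0.057], TCP at [0.227, -0.609, 0.223] pointing down, gripper open.
Joint ranges: [-2.86, 2.86], [-0.3, 2.09], [-1.38, 1.24], [0.06, 2.45], [-1.56, 4.7], [0.09, 2.05], [-2.69, 2.69]. Speed limits (rad/s): [2.57, 2.57, 3.14, 3.14, 3.14, 3.14, 3.14].

### API

Orientations are given as a rotation vector (axis times angle).
In Python, from bench import ctrl gives the robot as it stands.
- The arm moves only by the tool step_arm, never from a script. Its argument "targets" is a list of rows, each a list of 7 numbers: the shift along the world's x, y, z in cm, then the turn, a rotation vector about the world's x, y, z in degrees, then the opening, from 0 (shut) to 1 (fully open). A call has exactly 5 rows; each row shifts and turns the commanded pose from where the row before left it; what a row does not reach is not made up. A row lasts 1/12 s, in which the tool goes at most 41.7 mm and 7.16 degrees, less where a joint would pass 70% of its speed; a pose out of reach is approached as far as the arm can. A call with a gripper value outside its range is refused whole. The fingers move at their own pace and stop on an object; "force" is the grip in N (left out, the last holds). Time passes only in rows, so rows that do not move let the fingers close, or fill a call up. It gives the time, the measured TCP pose, the force, the opening and the grip force at its end, in the units of the state.
- ctrl.get_state(): the state, without advancing time (a new reading comes with each control period).
- ctrl.get_image(name): name is "scene" or "top" or "wrist"; returns (picture, depth): 480x640x3 uint8, red, green, blue; 480x640 float32, m along the optical axis (not along the pixel's ray), 0 where there is no reading.
- ctrl.camera_params(name): a dict with "intrinsics" (3x3 intrinsics, pixels), "rvec" (rotation vector, rad) and "tvec" (3), from world to camera coordinates, as OpenCV has them; the wrist camera has in their place "hand_eye" (4x4, takes a point from camera to tool coordinates, whose origin is the TCP and whose axes are the flange's). Camera axes: x right, y down, z forward; pixel columns grow to the right and rows downward; lengths in m; the calibration is good to about 2 mm. A picture is of the moment at which its call begins: read the wrist's pose just before it. camera_params takes no time and is no camera call.
- ctrl.close_job(): hands the job in; it is judged then, once.
The state is a dict: "time": time; "joint_positions": joint angles; "qd": joint speeds; "joint_torque": joint torques, N m; "position": TCP position; "tool_rot": TCP orientation; "ft_force": force on the tool from outside, world axes, zero at the start; "torque": the same for the moment, N m; "grip_width": opening from 0.0 (shut) to 1.0 (fully open); "grip_force": force on a finger pad.
Only numpy, scipy, OpenCV 4.12 (cv2) and the standard library are available. Lean on these libraries where they do the work, as an engineer would, in place of code of your own. Each camera call takes 0.05 s, during which the arm holds its last target. There are 200 camera calls.

### The job

Fold both flaps of the cardboard carton outwards, well past upright, so that the little telescoping camera monopod inside lies open. Then take the monopod's head so that its orange release button is squeezed in, and with the button held in draw the head straight up, past the first stop, to the second stop. Finish while holding it there, fully extended with the button still squeezed and the flaps still open; leave the parts in the carton and everything else on the bench where they are.

Things in the scene. Friction and masses are not known exactly. Their poses are not given: they have to be found in the camera images.
- carton: brown cardboard carton, fixed to the bench, 200 (x) x 200 (y) x 150 mm tall, walls 4 mm, open at the top but for the two flaps. Origin: centre of its underside, z up; its yaw varies. Flaps on its +y and -y walls; a gap of at least 80 mm stays open between them along the middle. Inside, dark foam fills it up to 60 mm above the bench
- flap_left (a joint): hinge of the cardboard flap on the carton's +y wall, rad: 0 = closed (level), 1.57 = upright, 2.85 = its stop, hanging down outside. Starts ajar at 0.5 to 0.9. Hinge line along the carton's x at carton y = +0.098, z = 0.152. Its stiff crease (0.03 N m; about 1 N at the free edge) keeps it where it is left
- flap_right (a joint): hinge of the cardboard flap on the carton's -y wall, rad: 0 = closed (level), 1.57 = upright, 2.85 = its stop, hanging down outside. Starts ajar at 0.5 to 0.9. Hinge line along the carton's x at carton y = -0.098, z = 0.152. Its stiff crease (0.03 N m; about 1 N at the free edge) keeps it where it is left
- flap_left_edge (a point): middle of the free edge of the +y flap. The flap is 4 mm thick, 194 mm along the carton's x and 65 mm deep from hinge to edge. To swing it out, reach down the gap between the flaps to 10-20 mm below this edge and carry the edge outwards and up in an arc about the hinge till upright, then push on outwards past the rim; pushed level from ajar, it rubs on the fingers and jams
- flap_right_edge (a point): middle of the free edge of the -y flap. The flap is 4 mm thick, 194 mm along the carton's x and 65 mm deep from hinge to edge. To swing it out, reach down the gap between the flaps to 10-20 mm below this edge and carry the edge outwards and up in an arc about the hinge till upright, then push on outwards past the rim; pushed level from ajar, it rubs on the fingers and jams
- mast: foot of the short telescoping camera monopod, upright, held fast in the foam near the carton's middle (up to 15 mm off). Origin on its axis at bench height; +x points from the axis to the orange release button; yaw up to 0.35 rad from the carton's
- head: black plastic head of the monopod, on top of the innermost rod: 36 (mast x) x 40 (mast y) x 40 mm tall, 95 to 135 mm above the bench when retracted, with a camera stud on top reaching 144 mm. Its origin is on the axis at bench height when retracted and rises with it (use head_center for the middle). Once freed it weighs about 1.7 N and sinks back if let go
- head_center (a point): middle of the head block, 115 mm above the bench when retracted; a good grip point, fingers closing along the mast's x across the button and the plain far side. Nothing stands within 25 mm beyond the head on either of these sides down to the foam
- button_face (a point): middle of the outer face of the orange release button, 25 mm from the mast axis on the head's +x side when out
- release (a joint): the release button, m: 0 = out, 0.006 = fully pressed in. Orange, 20 mm (mast y) x 26 mm tall, on the head's +x side face; head and button are 43 mm across, 37 mm with it in. Spring: 3 N to start, 9 N fully in; a grip of 20 N or more on the head presses it. Until it is in by over 4 mm a steel latch keeps the head down; it springs out when let go
- mast_inner (a joint): how far the inner rod with the head has been drawn out of the middle tube, m: 0 = retracted, 0.055 = its stop. Friction 0.5 N: it moves first, up to the first stop
- mast_mid (a joint): how far the middle tube has been drawn out of the foot, m: 0 = retracted, 0.055 = its stop. Friction 4 N: it follows once the inner rod is at its stop (the first stop); at 0.055 the mast is at the second stop and rigid. The head is then 110 mm above its start
- chassis: black printed model truck chassis, ladder frame about 200 x 90 x 25 mm, lying on the green cutting mat; leave alone. Origin: on its axis, underside
- paint_red: paint jar, diameter 38 mm, 55 mm tall, red cap; leave alone. Origin: on its axis, underside
- paint_blue: paint jar, diameter 38 mm, 55 mm tall, blue cap; leave alone. Origin: on its axis, underside
- brush: small brush about 170 mm long lying on the bench; leave alone. Origin: underside of its middle
- mug: blue mug, diameter 76 mm, 85 mm tall; leave alone. Origin: on its axis, underside
- tyre: black rubber model tyre, diameter 52 mm, 22 mm tall, lying flat; leave alone. Origin: on its axis, underside
- lens: dark steel lens cylinder, diameter 30 mm, 30 mm tall, standing on the foam in one corner of the carton; leave alone. Origin: on its axis, underside
- battery: blue battery block 36 x 26 x 22 mm lying on the foam in another corner of the carton; leave alone. Origin: on its axis, underside

How it is judged:
By the outcome, as a careful person would: the job done as asked, in the order asked, and still so for the second after the job is handed in, while the arm keeps its last pose, push and grip.
It also fails if it takes over 64 s, if anything falls off the work surface, if the arm or the gripper's body presses on something with over 40 N, if the wrist force passes 120 N, or if a joint passes its speed limit or range.

## Working session

There is one attempt and no reset: what is moved stays moved. The work goes in short steps, Python scripts to look and compute and a tool call to move; the robot and the scene stay as the last step left them, time stands still between calls to the robot, and variables do not carry over. Pictures are saved under pics/ and viewed, at most 10 in all, crops included, and the job is handed in when it is done.

Besides the shell and the picture viewer there is one more tool, called as a command line: name --pt "numbers of a row" for each row, then --argument value for the rest. step_arm: Moves the arm, as the interface text tells. Its arguments: {"type":"object","properties":{"targets":{"type":"array"},"force":{"type":"number"}},"required":["targets"]}

```bash
mkdir -p pics; ls; python3 - <<'E'
from bench import ctrl
import cv2,numpy as np
s=ctrl.get_state();print({k:np.round(v,3) for k,v in s.items()},ctrl.tcp_to_grasp)
for n in("top","scene"):
    im,d=ctrl.get_image(n);cv2.imwrite(f"pics/{n}0.png",im[:,:,::-1]);np.save(f"{n}0.npy",d)
    print(ctrl.camera_params(n))
print(ctrl.camera_params("wrist"))
E
```

```text
pics
{'time': np.float64(0.0), 'joint_positions': array([ 1.228,  0.322, -0.07 ,  1.452,  0.023,  1.371, -0.057]), 'qd': array([-0.   ,  0.001, -0.002,  0.   ,  0.002, -0.002, -0.   ]), 'joint_torque': array([ 0.0000e+00, -4.9128e+01, -4.0400e-01, -3.1253e+01, -6.4000e-02,
        4.4000e-02,  0.0000e+00]), 'position': array([ 0.227, -0.609,  0.221]), 'tool_rot': array([-3.09e+00, -5.57e-01,  1.00e-03]), 'ft_force': array([ 0.384,  0.02 , -1.066]), 'torque': array([-0.02 , -0.026,  0.039]), 'grip_force': np.float64(0.0), 'grip_width': np.float64(0.997)} -0.0187
{'intrinsics': array([[436.56306187,   0.        , 318.17896292],
       [  0.        , 436.56306187, 238.88996556],
       [  0.        ,   0.        ,   1.        ]]), 'rvec': array([ 2.10892313, -2.16020749,  0.15736197]), 'tvec': array([0.07640299, 0.60099089, 1.13685809])}
{'intrinsics': array([[464.68014524,   0.        , 325.09088501],
       [  0.        , 464.68014524, 241.38182271],
       [  0.        ,   0.        ,   1.        ]]), 'rvec': array([ 2.47889876,  0.73369378, -0.20395945]), 'tvec': array([-0.53737288, -0.17645239,  1.49824347])}
{'intrinsics': array([[415.24176432,   0.        , 314.42311163],
       [  0.        , 415.24176432, 241.46672608],
       [  0.        ,   0.        ,   1.        ]]), 'hand_eye': array([[ 6.27446598e-04, -9.70382419e-01, -2.41573108e-01,
         6.55064098e-02],
       [ 9.99999274e-01,  3.60316076e-04,  1.14996971e-03,
        -4.47646710e-04],
       [-1.02886772e-03, -2.41573654e-01,  9.70381941e-01,
        -1.63052059e-01],
       [ 0.00000000e+00,  0.00000000e+00,  0.00000000e+00,
         1.00000000e+00]])}
```

View pics/top0.png

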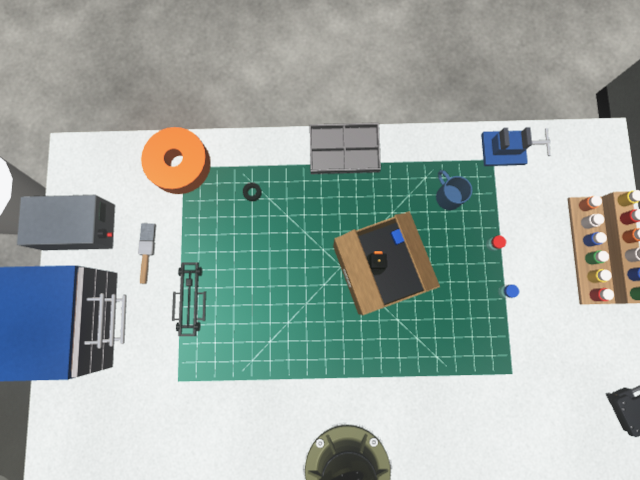

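View pics/scene0.png

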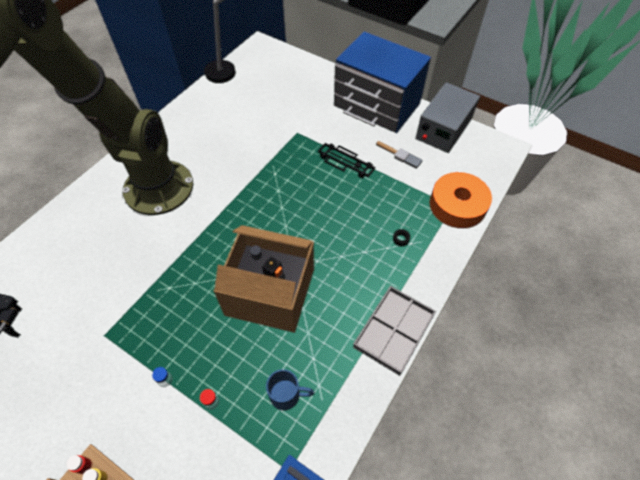

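The top view shows the carton around (386,263) px, with its flaps to the left and right (world +y and -y) and the x axis about 20° from world x. The orange button is at (378,253), on the far side of the head. Next I'll measure from the cloud.

```bash
cat > h.py <<'E'
import cv2,numpy as np
from bench import ctrl
from scipy.spatial.transform import Rotation as R
def cloud(n,d,st=None):
    p=ctrl.camera_params(n);K=p["intrinsics"]
    v,u=np.mgrid[:480,:640];c=np.stack([(u-K[0,2])/K[0,0]*d,(v-K[1,2])/K[1,1]*d,d],-1)
    if n=="wrist":
        H=p["hand_eye"];c=c@H[:3,:3].T+H[:3,3]
        return c@R.from_rotvec(st["tool_rot"]).as_matrix().T+st["position"]
    M=R.from_rotvec(np.ravel(p["rvec"])).as_matrix()
    return (c-np.ravel(p["tvec"]))@M
E
python3 - <<'E'
from h import *
im=cv2.imread("pics/top0.png");d=np.load("top0.npy");P=cloud("top",d)
for u,v in[(335,240),(362,313),(410,213),(439,288),(386,263),(380,262),(378,252),(398,237),(352,277),(424,250)]:print(u,v,np.round(P[v,u],3))
reg=np.zeros((480,640),bool);reg[200:330,320:450]=1
m=reg&(P[...,2]>.13)&(d>0)
hsv=cv2.cvtColor(im,cv2.COLOR_BGR2HSV);br=(hsv[...,0]<22)&(hsv[...,1]>70)
q=P[m&br];print(len(q))
# left/right flap planes
yaw=np.radians(20);c=np.array([P[263,386][0],P[263,386][1]])
r=cv2.minAreaRect(q[:,:2].astype(np.float32));print(r)
og=reg&br&(hsv[...,1]>170)&(hsv[...,2]>150);print("orange",og.sum(),P[og].mean(0) if og.any() else 0)
cr=cv2.resize(im[195:325,320:450],(600,600),interpolation=cv2.INTER_CUBIC)
im2=cv2.imread("pics/scene0.png");cr2=im2[215:335,205:325]
cv2.imwrite("pics/crop0.png",cr)
E
```

```text
335 240 [0.584 0.019 0.143]
362 313 [ 0.403 -0.041  0.137]
410 213 [ 0.646 -0.169  0.151]
439 288 [ 0.464 -0.268  0.   ]
386 263 [ 0.524 -0.106  0.137]
380 262 [ 0.527 -0.091  0.138]
378 252 [ 0.553 -0.088  0.128]
398 237 [ 0.597 -0.148  0.082]
352 277 [ 0.489 -0.019  0.161]
424 250 [ 0.551 -0.197  0.158]
3347
((0.5260285139083862, -0.10401879251003265), (0.19874921441078186, 0.1982066035270691), 18.706798553466797)
orange 22 [ 0.54663645 -0.08143164  0.17774668]
```

View pics/crop0.png

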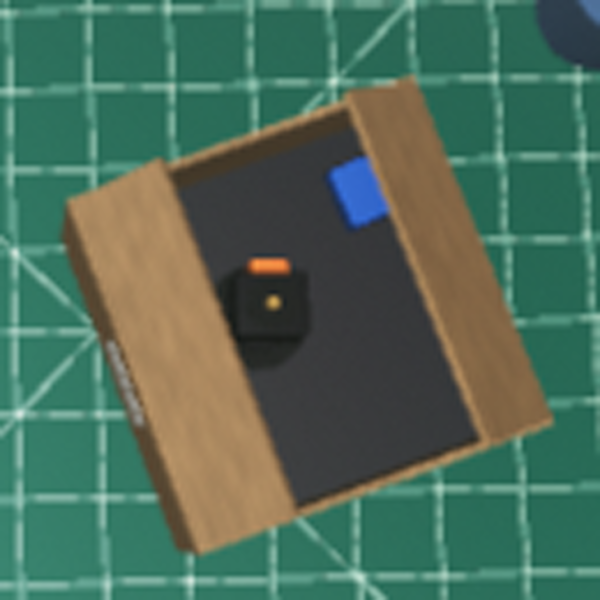

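```bash
python3 - <<'E'
from h import *
im=cv2.imread("pics/top0.png");d=np.load("top0.npy");P=cloud("top",d)
c=np.array([.526,-.104]);a=np.radians(18.7);E=np.array([[np.cos(a),np.sin(a)],[-np.sin(a),np.cos(a)]])
Q=P.copy();Q[...,:2]=(P[...,:2]-c)@E.T
for s in(1,-1):
    m=(d>0)&(abs(Q[...,0])<.085)&(s*Q[...,1]>.05)&(s*Q[...,1]<.094)&(Q[...,2]>.14)&(Q[...,2]<.23)
    y=s*Q[m][:,1];z=Q[m][:,2];k=np.polyfit(y,z,1);print(s,m.sum(),k,np.arctan(-k[0]),y.min(),z.max(), np.polyval(k,.098))
# stud ray at z=.144
p=ctrl.camera_params("top");K=p["intrinsics"];M=R.from_rotvec(np.ravel(p["rvec"])).as_matrix();o=-M.T@np.ravel(p["tvec"])
for u,v,z in[(379.2,260.4,.144),(378.5,252.7,.128),]:
    r=M.T@np.array([(u-K[0,2])/K[0,0],(v-K[1,2])/K[1,1],1]);print(o+r*(z-o[2])/r[2])
E
```

```text
1 1436 [-0.91555639  0.24219852] 0.7413436129509137 0.05004922630439779 0.1994424174074686 0.1524739942868523
-1 1000 [-0.93043828  0.24708336] 0.7493795884800742 0.05054752455687652 0.20044769355668024 0.15590040743704095
[ 0.52989677 -0.088141    0.144     ]
[ 0.55103278 -0.08934778  0.128     ]
```

step_arm --pt "2 3.4 0.5 0 0 5.9 0" --pt "2 3.4 0.5 0 0 5.9 0" --pt "2 3.4 0.5 0 0 5.9 0" --pt "2 3.4 0.5 0 0 5.9 0" --pt "2 3.4 0.5 0 0 5.9 0"

```text
time: 0.52
position: [0.3275, -0.4371, 0.2473]
tool_rot: [-2.844, -1.333, 0.0]
ft_force: [1.0, 0.5, 0.5]
grip_width: 0.709
grip_force: 0.0
```

step_arm --pt "2 3.4 0.5 0 0 5.9 0" --pt "2 3.4 0.5 0 0 5.9 0" --pt "2 3.4 0.5 0 0 5.9 0" --pt "2 3.4 0.5 0 0 5.9 0" --pt "2 3.4 0.5 0 0 5.9 0"

```text
time: 0.93
position: [0.4274, -0.2672, 0.2726]
tool_rot: [-2.411, -2.014, 0.001]
ft_force: [0.1, -1.8, -0.0]
grip_width: 0.32
grip_force: 0.0
```

step_arm --pt "2 3.4 0 0 0 5.9 0" --pt "2 3.4 0 0 0 5.9 0" --pt "2 3.4 0 0 0 5.9 0" --pt "2 3.4 0 0 0 5.9 0" --pt "0 0 0 0 0 0 0"

```text
time: 1.35
position: [0.5102, -0.1233, 0.2727]
tool_rot: [-1.933, -2.475, -0.008]
ft_force: [0.4, 1.2, 0.1]
grip_width: 0.022
grip_force: 0.0
```

step_arm --pt "-0.4 1.25 0 0 0 4.7 0" --pt "0 0 -3 0 0 0 0" --pt "0 0 -3 0 0 0 0" --pt "0 0 -3.2 0 0 0 0" --pt "-1.06 3.13 0 0 0 0 0"

```text
time: 1.77
position: [0.4887, -0.0948, 0.1736]
tool_rot: [-1.859, -2.522, 0.007]
ft_force: [-1.5, -0.2, -0.1]
grip_width: 0.004
grip_force: 0.0
```

step_arm --pt "0 0 0 0 0 0 0" --pt "-0.24 0.71 0.4 0 0 0 0" --pt "-0.23 0.68 0.5 0 0 0 0" --pt "-0.22 0.64 0.4 0 0 0 0" --pt "-0.22 0.64 0.36 0 0 0 0"

```text
time: 2.18
position: [0.4839, -0.0631, 0.1987]
tool_rot: [1.852, 2.534, 0.0]
ft_force: [-0.5, -2.5, 1.6]
grip_width: 0.009
grip_force: 0.8
```

step_arm --pt "-0.38 1.11 0.24 0 0 0 0" --pt "-0.37 1.09 0.2 0 0 0 0" --pt "-0.34 0.99 -0.15 0 0 0 0" --pt "-0.34 0.99 -0.2 0 0 0 0" --pt "0 0 0 0 0 0 0"

```text
time: 2.6
position: [0.4679, -0.0177, 0.1976]
tool_rot: [-1.847, -2.54, 0.0]
ft_force: [0.4, 0.3, -0.1]
grip_width: 0.005
grip_force: 0.0
```

step_arm --pt "-0.4 1.1 -0.1 0 0 0 0" --pt "-0.4 1.2 -0.3 0 0 0 0" --pt "-0.4 1.3 -0.7 0 0 0 0" --pt "0 0.1 -0.7 0 0 0 0" --pt "0 0 -0.7 0 0 0 0"

```text
time: 3.02
position: [0.4565, 0.0177, 0.1722]
tool_rot: [-1.849, -2.539, 0.0]
ft_force: [-0.0, 0.5, 1.0]
grip_width: 0.006
grip_force: 0.3
```

step_arm --pt "0 0 0 0 0 0 0" --pt "0 0 4 0 0 0 0" --pt "0 0 4 0 0 0 0" --pt "1.2 -3.6 0 0 0 0 0" --pt "1.2 -3.6 0 0 0 0 0"

```text
time: 3.43
position: [0.4831, -0.0556, 0.2562]
tool_rot: [1.844, 2.536, 0.002]
ft_force: [0.9, -1.5, -0.1]
grip_width: 0.004
grip_force: 0.0
```

step_arm --pt "1.2 -3.6 0 0 0 0 0" --pt "1.2 -3.4 0 0 0 0 0" --pt "0 0 0 0 0 0 0" --pt "0 0 0 0 0 0 0" --pt "0 0 0 0 0 0 0"

```text
time: 3.85
position: [0.5048, -0.1256, 0.2524]
tool_rot: [-1.852, -2.535, -0.001]
ft_force: [0.8, 1.1, -0.2]
grip_width: 0.005
grip_force: 0.0
```

```bash
python3 - <<'E'
from h import *
s=ctrl.get_state();im,d=ctrl.get_image("wrist");cv2.imwrite("pics/w1.png",im[:,:,::-1]);np.savez("w1.npz",d=d,p=s["position"],r=s["tool_rot"])
print(s["position"],s["tool_rot"])
E
```

```text
[ 0.50480882 -0.12559931  0.25244416] [-1.85209209e+00 -2.53541531e+00 -1.07259814e-03]
```

View pics/w1.png

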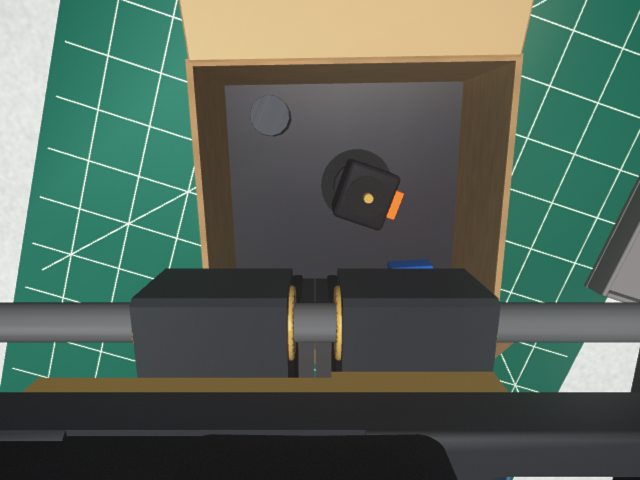

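The left flap is folded out past the rim (top of the picture). The stud is at (368,198), the button at (396,205), the lens at (270,115) and the battery near (410,265). I'll measure the head and refine the carton pose.

```bash
python3 - <<'E'
from h import *
f=np.load("w1.npz");st=dict(position=f["p"],tool_rot=f["r"]);P=cloud("wrist",f["d"],st);im=cv2.imread("pics/w1.png")
z=P[...,2];reg=np.zeros(z.shape,bool);reg[130:250,300:430]=1
m=reg&(z>.128)&(z<.14);r=cv2.minAreaRect(P[m][:,:2].astype(np.float32));print("head",m.sum(),r,np.median(P[m][:,2]))
print("stud",P[197:200,367:370].mean((0,1)),"btn",P[203:207,394:398].mean((0,1)))
hsv=cv2.cvtColor(im,cv2.COLOR_BGR2HSV);o=reg&(hsv[...,0]<20)&(hsv[...,1]>180)&(hsv[...,2]>150)
print("orange",o.sum(),P[o].mean(0),P[o][:,2].min(),P[o][:,2].max());r=cv2.minAreaRect(P[o][:,:2].astype(np.float32));print(r)
for u,v in[(190,64),(519,58),(205,250),(300,20),(400,20),(355,63)]:print(u,v,np.round(P[v,u],3))
E
```

```text
head 3235 ((0.5332498550415039, -0.08855924010276794), (0.040009405463933945, 0.04301917925477028), 89.00985717773438) 0.13624552591248473
stud [ 0.52964361 -0.08838997  0.14476626] btn [ 0.5519961  -0.0883222   0.12892531]
orange 222 [ 0.55123536 -0.08854847  0.13020426] 0.12702971830943058 0.4156161527685004
((0.5231160521507263, -0.07332880049943924), (0.018708456307649612, 0.0767487958073616), 61.25071334838867)
190 64 [ 0.402 -0.045  0.152]
519 58 [0.586 0.018 0.15 ]
205 250 [ 0.438 -0.153  0.151]
300 20 [ 0.458 -0.005  0.164]
400 20 [0.511 0.012 0.162]
355 63 [ 0.494 -0.014  0.15 ]
```

step_arm --pt "0 0 -3.5 0 0 0 0" --pt "0 0 -3.6 0 0 0 0" --pt "0 0 0 0 0 0 0" --pt "0.62 -1.83 0 0 0 0 0" --pt "0 0 0 0 0 0 0"

```text
time: 4.32
position: [0.5122, -0.1469, 0.1835]
tool_rot: [1.853, 2.534, -0.001]
ft_force: [0.5, -2.2, -0.4]
grip_width: 0.003
grip_force: 0.0
```

step_arm --pt "0.24 -0.71 0.4 0 0 0 0" --pt "0.23 -0.68 0.5 0 0 0 0" --pt "0.22 -0.64 0.4 0 0 0 0" --pt "0.22 -0.64 0.36 0 0 0 0" --pt "0.38 -1.11 0.24 0 0 0 0"

```text
time: 4.73
position: [0.525, -0.1818, 0.2026]
tool_rot: [1.849, 2.537, 0.001]
ft_force: [0.1, 2.2, 0.9]
grip_width: 0.008
grip_force: 0.5
```

step_arm --pt "0.37 -1.09 0.2 0 0 0 0" --pt "0.34 -0.99 -0.15 0 0 0 0" --pt "0.34 -0.99 -0.2 0 0 0 0" --pt "0.4 -1.1 -0.1 0 0 0 0" --pt "0 0 0 0 0 0 0"

```text
time: 5.15
position: [0.5383, -0.2271, 0.1973]
tool_rot: [-1.856, -2.534, 0.002]
ft_force: [-0.2, -0.8, -0.4]
grip_width: 0.005
grip_force: 0.0
```

step_arm --pt "0.3 -0.9 -0.6 0 0 0 0" --pt "0.3 -0.9 -0.6 0 0 0 0" --pt "0 -0.1 -0.7 0 0 0 0" --pt "0 0 -0.6 0 0 0 0" --pt "0 0 0 0 0 0 0"

```text
time: 5.57
position: [0.5436, -0.2422, 0.1715]
tool_rot: [-1.85, -2.535, 0.001]
ft_force: [-0.6, 0.2, -0.6]
grip_width: 0.008
grip_force: 0.0
```

step_arm --pt "0 0 4 0 0 0 0" --pt "0 0 4 0 0 0 0" --pt "-0.4 3.9 0 0 0 -4.7 1" --pt "-0.4 3.9 0 0 0 -4.7 1" --pt "-0.4 3.9 0 0 0 -4.7 1"

```text
time: 5.98
position: [0.5326, -0.1241, 0.2545]
tool_rot: [2.154, 2.284, 0.002]
ft_force: [0.3, 0.4, -0.0]
grip_width: 0.153
grip_force: 0.0
```

step_arm --pt "-0.3 3.8 0 0 0 -4.6 1" --pt "0 0 0 0 0 0 1" --pt "0 0 0 0 0 0 1" --pt "0 0 0 0 0 0 1" --pt "0 0 0 0 0 0 1"

```text
time: 6.4
position: [0.5294, -0.0892, 0.2534]
tool_rot: [2.241, 2.201, -0.001]
ft_force: [-1.0, -0.6, -0.5]
grip_width: 0.525
grip_force: 0.0
```

```bash
python3 - <<'E'
from h import *
s=ctrl.get_state();im,d=ctrl.get_image("wrist");cv2.imwrite("pics/w2.png",im[:,:,::-1])
im,d=ctrl.get_image("scene");cv2.imwrite("pics/s2.png",cv2.resize(im[180:360,170:370,::-1],None,fx=3,fy=3))
t=s["tool_rot"];print(s["position"],t,np.degrees(2*np.arctan2(t[1],t[0]))%360,s["grip_width"],s["joint_positions"])
E
```

```text
[ 0.52944729 -0.08916659  0.25341421] [ 2.24149105e+00  2.20079121e+00 -9.82828022e-04] 88.95015072669385 0.5249298662180143 [ 0.66337145  0.09970436 -0.58212361  1.66856244  0.05633698  1.39013176
  0.05506524]
```

View pics/s2.png

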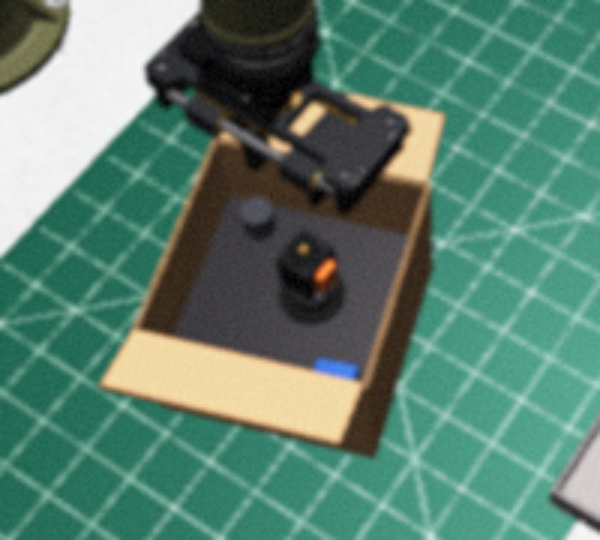

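View pics/w2.png

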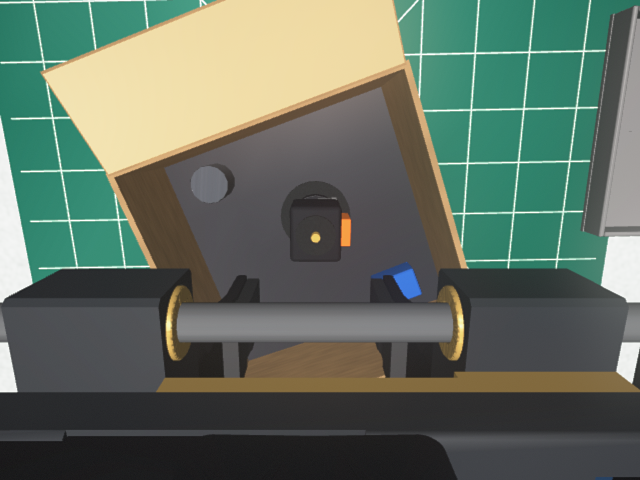

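Both flaps are folded out, with light inner faces showing on either side. The head at (316,230) is aligned with the fingers and clear of the lens and battery, so I can go down and grip.

step_arm --pt "0 0.1 0 0 0 0 1" --pt "0 0 -2 0 0 0 1" --pt "0 0 -2 0 0 0 1" --pt "0 0 -2 0 0 0 1" --pt "0 0 -2 0 0 0 1"

```text
time: 6.92
position: [0.5296, -0.0873, 0.1727]
tool_rot: [2.241, 2.201, 0.0]
ft_force: [0.8, -0.4, 0.2]
grip_width: 0.966
grip_force: 0.0
```

step_arm --pt "0 0 -2 0 0 0 1" --pt "0 0 -2 0 0 0 1" --pt "0 0 -2 0 0 0 1" --pt "0 0 -1.5 0 0 0 1" --pt "0 0 0 0 0 0 1"

```text
time: 7.33
position: [0.527, -0.0869, 0.0951]
tool_rot: [-2.237, -2.198, 0.005]
ft_force: [-0.8, 0.0, -0.5]
grip_width: 0.996
grip_force: 0.0
```

step_arm --pt "0 0 0 0 0 0 0" --pt "0 0 0 0 0 0 0" --pt "0 0 0 0 0 0 0" --pt "0 0 0 0 0 0 0" --pt "0 0 0 0 0 0 0" --force 30

```text
time: 7.75
position: [0.5302, -0.0868, 0.0995]
tool_rot: [2.239, 2.202, 0.001]
ft_force: [0.5, -0.1, 1.0]
grip_width: 0.706
grip_force: 0.0
```

step_arm --pt "0 0 0 0 0 0 0" --pt "0 0 0 0 0 0 0" --pt "0 0 0 0 0 0 0" --pt "0 0 0 0 0 0 0" --pt "0 0 0 0 0 0 0" --force 30

```text
time: 8.17
position: [0.5301, -0.0866, 0.0991]
tool_rot: [2.239, 2.202, 0.001]
ft_force: [1.2, -0.1, 1.4]
grip_width: 0.406
grip_force: 30.0
```

step_arm --pt "0 0 0 0 0 0 0" --pt "0 0 0.2 0 0 0 0" --pt "0 0 0.3 0 0 0 0" --pt "0 0 0.5 0 0 0 0" --pt "0 0 0 0 0 0 0"

```text
time: 8.58
position: [0.5301, -0.0866, 0.1095]
tool_rot: [2.239, 2.202, 0.001]
ft_force: [2.5, -0.4, -1.7]
grip_width: 0.416
grip_force: 30.0
```

step_arm --pt "0 0 1 0 0 0 0" --pt "0 0 1 0 0 0 0" --pt "0 0 1 0 0 0 0" --pt "0 0 0.5 0 0 0 0" --pt "0 0 0.5 0 0 0 0"

```text
time: 9.0
position: [0.5298, -0.0866, 0.1493]
tool_rot: [2.24, 2.202, 0.001]
ft_force: [4.6, -0.1, -3.5]
grip_width: 0.41
grip_force: 30.0
```

step_arm --pt "0 0 0.4 0 0 0 0" --pt "0 0 0.4 0 0 0 0" --pt "0 0 0.4 0 0 0 0" --pt "0 0 0.4 0 0 0 0" --pt "0 0 0.4 0 0 0 0"

```text
time: 9.42
position: [0.5297, -0.0866, 0.168]
tool_rot: [-2.24, -2.203, -0.001]
ft_force: [6.1, -0.2, -7.4]
grip_width: 0.414
grip_force: 30.0
```

step_arm --pt "0 0 0.6 0 0 0 0" --pt "0 0 0.6 0 0 0 0" --pt "0 0 0.6 0 0 0 0" --pt "0 0 0.6 0 0 0 0" --pt "0 0 0.3 0 0 0 0"

```text
time: 9.83
position: [0.5297, -0.0865, 0.1954]
tool_rot: [-2.24, -2.203, -0.0]
ft_force: [4.7, -1.1, -6.2]
grip_width: 0.412
grip_force: 30.0
```

step_arm --pt "0 0 0.3 0 0 0 0" --pt "0 0 0.3 0 0 0 0" --pt "0 0 0.2 0 0 0 0" --pt "0 0 0.2 0 0 0 0" --pt "0 0 0 0 0 0 0"

```text
time: 10.25
position: [0.5297, -0.0866, 0.2052]
tool_rot: [-2.24, -2.203, -0.0]
ft_force: [4.9, -0.4, -3.8]
grip_width: 0.413
grip_force: 30.0
```

step_arm --pt "0 0 0.1 0 0 0 0" --pt "0 0 0.1 0 0 0 0" --pt "0 0 0.1 0 0 0 0" --pt "0 0 0 0 0 0 0" --pt "0 0 0 0 0 0 0"

```text
time: 10.67
position: [0.5296, -0.0866, 0.2079]
tool_rot: [-2.24, -2.203, -0.0]
ft_force: [6.1, -0.5, -5.7]
grip_width: 0.416
grip_force: 30.0
```

step_arm --pt "0 0 0.1 0 0 0 0" --pt "0 0 0.1 0 0 0 0" --pt "0 0 0.1 0 0 0 0" --pt "0 0 0 0 0 0 0" --pt "0 0 0 0 0 0 0"

```text
time: 11.08
position: [0.5294, -0.0866, 0.2094]
tool_rot: [-2.239, -2.202, -0.0]
ft_force: [7.6, -0.1, -12.1]
grip_width: 0.412
grip_force: 30.0
```

```bash
python3 - <<'E'
from h import *
s=ctrl.get_state();a,d=ctrl.get_image("wrist");b,_=ctrl.get_image("scene")
b=cv2.resize(b[160:340,180:360],(480,480))
cv2.imwrite("pics/fin.png",np.hstack([cv2.resize(a,(320,240)),np.zeros((240,0,3),np.uint8)])[:,:,::-1]) if 0 else None
c=np.zeros((480,800,3),np.uint8);c[:240,:320]=cv2.resize(a,(320,240));c[:,320:]=b;cv2.imwrite("pics/fin.png",c[:,:,::-1])
print(s["position"],s["ft_force"],s["grip_width"],s["grip_force"])
E
```

```text
[ 0.52935526 -0.08655285  0.20939061] [  7.5764898   -0.09750435 -12.10395232] 0.4119291238195895 30.040816659418113
```

View pics/fin.png

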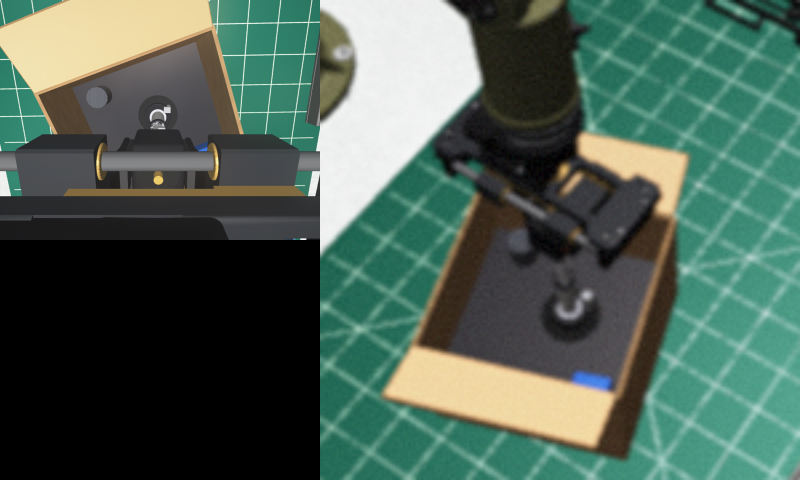

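The final picture shows the head held between the fingers at the second stop: it has risen 110 mm and the pull rose to 12 N. Both flaps are open, and the lens and battery haven't moved.

```bash
python3 -c "
from bench import ctrl
print(ctrl.close_job())"
```

```text
the job is handed in; nothing more can be done
None
```

The job is handed in after about 11 s: both flaps are folded well past upright, and the head is held at the second stop, 110 mm above its start, with a 30 N grip keeping the button squeezed in.

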